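# Start the bead-reaming bench in order

### The arm

A 6-joint arm with a two-finger parallel gripper is mounted at the origin on the work surface. World frame = base frame: x ahead of the robot, y to its left, z up, the work surface at z = 0. Lengths are in m, angles in rad, forces in N, time in s.
With the tool pointing down it reaches from about 0.3 to 0.85 m from the base axis. Payload 5.4 kg.
Tool frame: the origin (TCP) lies on the centre line of the jaws, within the pads' length; the fingertips stand 8 mm ahead of it and the grasp point (between the pads) lies 11 mm behind it; z points along the fingers, y is the direction in which the jaws open and shut (so a half turn about z gives the same grasp; the last joint's range is limited). The gripper opens to 85 mm and grips with 20 to 120 N. Pads are 22 mm wide; open, the fingers measure 114 mm over their backs; the gripper's body (76 mm by 85 mm) begins 54 mm behind the grasp point. The pads swing forward as they close: fully open they stand 13 mm farther back than shut.
Start: joints at [1.013, 0.158, 1.597, -0, 1.386, -0.21], TCP at [0.196, 0.541, 0.239] pointing down, gripper open.
Joint ranges: [-2.91, 2.91], [-0.94, 2.29], [0.18, 2.7], [-1.29, 4.43], [0.17, 2.64], [-3, 3]. Speed limits (rad/s): [2.57, 2.57, 3.14, 3.14, 3.14, 3.14].

### API

Orientations are given as a rotation vector (axis times angle).
In Python, from rig import * gives the robot as it stands.
- The arm moves only by the shell command python3 -m handwheel 'ROWS' [FORCE]. ROWS is JSON, a list that holds one entry, the list of rows, each a list of 5 numbers: the shift along the world's x, y, z in m, then the turn about the world's z in degrees, then the gripper's target within -1 to 1 (shut at 1, half-way at 0, fully open at -1). In form: [[[dx, dy, dz, twist, fingers], ...]]. A call has 1 to 12 rows; each row is the pose to reach, as a shift and turn from the pose commanded when the call began; what a row does not reach only later rows make up. A row lasts 1/10 s, in which the tool goes at most 50 mm and 8.59 degrees, less where a joint would pass 70% of its speed; a pose out of reach is approached as far as the arm can. A call with a gripper value outside its range is refused whole. The fingers move at their own pace and stop on an object; FORCE is the grip in N (left out, the last holds). Time passes only in rows, so rows that repeat a pose let the fingers close. It gives the time, the measured TCP pose, the force and the opening at its end, in the units of the state.
- read_state(): the state, without advancing time (a new reading comes with each control period).
- get_image(name): name is "scene" or "top" or "wrist"; returns a dict with "image" (384x512x3 uint8, red, green, blue), "z_map" (384x512 float32, m along the optical axis (not along the pixel's ray), 0 where there is no reading), "fx", "fy", "cx", "cy" (pixels), "xyz" and "rotation" of the camera in the world; the wrist camera has in their place "T_tool_cam" (4x4, takes a point from camera to tool coordinates, whose origin is the TCP and whose axes are the flange's). Camera axes: x right, y up, looking along -z (the intrinsics and any distortion apply to the point x, -y, -z); pixel columns grow to the right and rows downward; lengths in m; the calibration is good to about 2 mm. A picture is of the moment at which its call begins: read the wrist's pose just before it.
- sign_off(): hands the job in, once; it reports no verdict.
Trained networks look in the newest picture that a camera, given by its name, has taken for a name from the list of things; names that differ only in an ending like _2 or _b are one class to them, and where a whole thing is asked for, a point or a joint stands for the part that bears it (a point fixed in the world has none). Each returns a list of dicts, best first, with "conf" (0 to 1); they miss things now and then, are a little off and sometimes report something else, mostly with a low value. They report only what shows in the picture. A call takes as long as a camera call.
- masks_of(camera, query): "mask" (384x512 bool, what is visible of it) and "box" ([centre column, centre row, width, height] in pixels, round what is visible of it).
The state is a dict: "clock": time; "qpos": joint angles; "qvel": joint speeds; "tau": joint torques, N m; "eef_pos": TCP position; "tool_rot": TCP orientation; "wrist_force": force on the tool from outside, world axes, zero at the start; "moment": the same for the moment, N m; "width": finger opening in m.
Only numpy, scipy, OpenCV 4.12 (cv2) and the standard library are available. Lean on these libraries where they do the work, as an engineer would, in place of code of your own. Each camera call takes 0.05 s, during which the arm holds its last target. There are 200 camera calls.

### The job

Start up the bead-reaming bench in its safe order by pressing its three switches: first press down the white-dotted half of the black rocker on the cream lamp base so the lamp is on, then push in the blue key (dust extraction), and last the green key (reamer drive), each all the way down so that all three stay on. Only press: do not lift, tip or shove the lamp, never push the red stop key, and leave the other things on the shelf standing where they are.

Things in the scene. Friction and masses are not known exactly. Their poses are not given: they have to be found in the camera images.
- lamp: Loose cream lamp base, about 1 kg: block 210 (x) by 120 (y) by 40 mm high, origin at the centre of its underside, z up; left or right on the shelf. Lamp holder with white disc bulb on its +x half (centre x = +55 mm, radius 28, top 92 mm up). Rocker on its -x half: pivot along y at x = -55 mm, 50 mm up, in a grey bezel 72 by 42 mm, top 44 mm up.
- rocker (a joint): Angle (rad) of the black rocker: 0 off, 0.40 fully on; starts at 0 to 0.06. A shallow V of two halves, each 30 mm long (lamp x), 32 mm wide. The white-dotted half is on the -x side of the pivot, away from the bulb. Off, it slopes up from the pivot, outer edge 62 mm above the shelf; fully on it is level at 50 mm and the other half sticks up. About 3 N at the dot turns it; no spring, it stays.
- rocker_dot (a point): Point on the surface of the rocker's dotted half, at the white dot (10 mm across), 21 mm from the pivot; it moves with the rocker: about 58 mm above the shelf when off, 50 mm when fully on.
- panel: Fixed steel plate 90 (x) by 300 (y) by 8 mm, origin at the centre of its underside. Carries three key stations in a row along its y, 96 mm apart, the middle one at its centre; which key is where varies. Each is a box 74 by 74 mm, its top 54 mm above the shelf; grey under the blue and green keys, yellow under the red.
- key_blue (a joint): Travel (m) of the blue round key (dust extraction), 32 mm across: 0 = out, 0.008 = fully in; it may start up to 1 mm in. About 3 N pushes it down; it stays where it is left (no spring).
- blue_top (a point): Centre of the blue key's flat top; moves with it: 66 mm above the shelf when out (12 mm over its box), 58 mm when fully in.
- key_green (a joint): Travel (m) of the green round key (reamer drive); same size and behaviour as the blue key.
- green_top (a point): Centre of the green key's flat top; same heights as the blue key's.
- key_red (a joint): Travel (m) of the red stop key, on a yellow box; same size as the others, 0 = out, 0.008 = fully in, springs back out. Must not be pushed.
- red_top (a point): Centre of the red stop key's flat top, 66 mm above the shelf.
- imame: Bystander, loose: turned brass head piece, 24 mm across, 56 mm tall, standing between lamp and panel. Origin at the centre of its underside.
- spool: Bystander, loose: small wooden spool, 30 mm across, 35 mm tall, upright, behind the imame. Origin at the centre of its underside.
- loupe: Bystander, loose: black eyepiece ring, 38 mm across, 30 mm tall, near the robot. Origin at the centre of its underside.
- reamer: Bystander, loose: steel bead reamer with dark wooden handle, lying along its x, 145 mm long, 16 mm thick, near the robot. Origin on its underside where the handle (-x) meets the ferrule.
- bowl: Bystander, loose: smoky quartz bowl with red beads, 110 mm across, 42 mm tall, in the back row. Origin at the centre of its underside.
- casket: Bystander, loose: dark wooden casket with mother-of-pearl inlay, 104 by 154 mm, 70 mm tall, in the back row. Origin at the centre of its underside.
- tray: Bystander, loose: light wooden bead tray, 90 by 140 mm, 25 mm tall, in the back row. Origin at the centre of its underside.

How it is judged:
By the outcome, as a careful person would: the job done as asked, in the order asked, and still so for the second after the job is handed in, with the robot touching nothing.
It also fails if it takes over 45 s, if anything falls off the work surface, if the arm or the gripper's body presses on something with over 40 N, if the wrist force passes 120 N, or if a joint passes its speed limit or range.

## Working session

There is one attempt and no reset: what is moved stays moved. The work goes in short steps, Python scripts to look and compute and a shell command to move; the robot and the scene stay as the last step left them, time stands still between calls to the robot, and variables do not carry over. Pictures are saved under pics/ and viewed, about 8 in all and at most 12, crops included, and the job is handed in when it is done.

```bash
mkdir -p pics; cat > h.py <<'E'
from rig import *
import numpy as np, cv2
from scipy.spatial.transform import Rotation as R
def cam(name):
    s=read_state(); g=get_image(name)
    if name=='wrist':
        T=np.eye(4);T[:3,:3]=R.from_rotvec(s['tool_rot']).as_matrix();T[:3,3]=s['eef_pos']
        M=T@np.array(g['T_tool_cam'])
    else:
        M=np.eye(4);r=np.array(g['rotation']);M[:3,:3]=r if r.shape==(3,3) else R.from_rotvec(r).as_matrix();M[:3,3]=g['xyz']
    g['M']=M; return g
def pts(g,mask=None):
    z=g['z_map'];v,u=np.nonzero((z>0)&(mask if mask is not None else True));d=z[v,u]
    c=np.stack([(u-g['cx'])/g['fx']*d,-(v-g['cy'])/g['fy']*d,-d],1)
    return c@g['M'][:3,:3].T+g['M'][:3,3]
def save(g,n): cv2.imwrite('pics/'+n,g['image'][:,:,::-1])
E
python3 - <<'E'
from h import *
print(read_state())
for c in ['top','scene']:
    g=cam(c);save(g,c+'1.png');print(c,{k:v for k,v in g.items() if k not in('image','z_map')})
    for q in ['lamp','rocker','rocker_dot','key_blue','key_green','key_red','blue_top','green_top','red_top','imame','spool','loupe','reamer','panel']:
        for m in masks_of(c,q)[:2]:
            p=pts(g,m['mask']); 
            if len(p): print(c,q,round(m['conf'],2),np.round(m['box']),m['mask'].sum(),np.round(np.median(p,0),3),np.round(np.percentile(p,[3],0)[0],3),np.round(np.percentile(p,[97],0)[0],3))
E
```

```text
{'clock': 0.0, 'qpos': array([ 1.01289798e+00,  1.59056249e-01,  1.59824455e+00, -2.66309721e-06,
        1.38615627e+00, -2.10118708e-01]), 'qvel': array([-6.25533570e-04,  6.73911484e-05,  1.06366527e-03,  1.31023630e-03,
        1.45564090e-03, -6.60583912e-04]), 'tau': array([-2.00646009e-04, -3.96002162e+01, -3.31430376e+01, -2.38829534e-04,
        8.32163903e-03,  7.58064118e-06]), 'eef_pos': array([0.19568455, 0.54006362, 0.23830665]), 'tool_rot': array([-5.43420650e-01, -3.09352841e+00,  2.71626478e-03]), 'wrist_force': array([ 0.08435605, -0.82416006,  0.3312817 ]), 'moment': array([ 0.00675798,  0.01876367, -0.07612107]), 'width': 0.08531399302699257}
top {'fx': 405.4017393260414, 'fy': 405.4017393260414, 'cx': 254.8220437746358, 'cy': 196.7245963153876, 'xyz': array([3.65442639e-01, 1.68551770e-04, 1.03212802e+00]), 'rotation': array([ 0.15623166, -0.12072683, -1.58775778]), 'M': array([[-1.93734775e-02,  9.84351104e-01, -1.75150141e-01,
         3.65442639e-01],
       [-9.99516859e-01, -2.33268093e-02, -2.05403956e-02,
         1.68551770e-04],
       [-2.43046551e-02, 
[... 2273 characters left out ...]
.515 0.135 0.066] [0.493 0.121 0.057] [0.527 0.149 0.069]
scene blue_top 0.49 [416. 197.  12.  15.] 210 [0.495 0.326 0.066] [0.47  0.311 0.056] [0.507 0.343 0.069]
scene green_top 0.53 [328. 194.  17.   9.] 176 [0.516 0.135 0.066] [0.499 0.122 0.057] [0.527 0.15  0.069]
scene red_top 0.53 [370. 194.  16.  17.] 174 [0.505 0.23  0.067] [0.489 0.216 0.059] [0.518 0.244 0.069]
scene spool 0.68 [252. 240.  14.  20.] 213 [ 0.636 -0.006  0.034] [ 0.62  -0.019  0.004] [0.644 0.006 0.039]
scene loupe 0.76 [196. 121.  19.  21.] 235 [ 0.329 -0.211  0.022] [ 0.306 -0.226  0.004] [ 0.341 -0.194  0.032]
scene reamer 0.56 [358. 154.   9.  28.] 184 [0.359 0.202 0.016] [0.316 0.194 0.008] [0.397 0.21  0.02 ]
```

```bash
python3 - <<'E'
import cv2,numpy as np
a=cv2.imread('pics/top1.png');b=cv2.imread('pics/scene1.png')
o=np.vstack([cv2.resize(a[150:330,90:410],(640,360),interpolation=3)[:300],cv2.resize(b[100:250,120:440],(640,300),interpolation=3)])
cv2.imwrite('pics/both.png',o)
E
```

```text
(no output)
```

View pics/both.png

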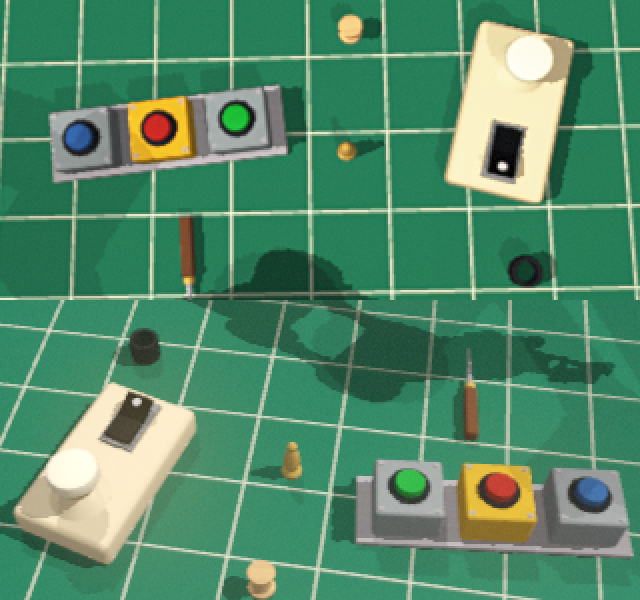

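The top view shows the green and blue keys at the ends of the panel with red between them. The lamp is on the right, with its dotted rocker half nearest the robot: white dot at about (341,233) in top and (188,151) in scene. I'll measure these points precisely next.

```bash
python3 - <<'E'
from h import *
def tri(obs):
    A=[];b=[]
    for g,(u,v) in obs:
        d=g['M'][:3,:3]@np.array([(u-g['cx'])/g['fx'],-(v-g['cy'])/g['fy'],-1]);d/=np.linalg.norm(d)
        P=np.eye(3)-np.outer(d,d);A.append(P);b.append(P@g['M'][:3,3])
    return np.linalg.lstsq(np.vstack(A),np.hstack(b),rcond=None)[0]
def cen(m):
    n,l,s,c=cv2.connectedComponentsWithStats(m.astype(np.uint8));i=1+np.argmax(s[1:,4]);return c[i],l==i
G={c:cam(c) for c in ['top','scene']}
win={'top':(334,226,349,241),'scene':(181,144,196,158)}
res={}
for c,g in G.items():
    im=g['image'].astype(int);r,gr,b=im[...,0],im[...,1],im[...,2]
    w=np.zeros(r.shape,bool);x0,y0,x1,y1=win[c];w[y0:y1,x0:x1]=1
    dm=w&(im.min(2)>130); rocker=masks_of(c,'rocker_dot')[0]['mask']
    M={'dot':dm,'blue':(b>r*1.6)&(b>gr*1.25)&(b>90),'green':(gr>150)&(r<90)&(b<110),'red':(r>150)&(gr<80)&(b<80)}
    for k,m in M.items():
        ce,mm=cen(m);res.setdefault(k,[]).append((g,ce));p=pts(g,mm);print(c,k,np.round(ce,1),mm.sum(),np.round(np.median(p,0),4))
for k,o in res.items(): print('tri',k,np.round(tri(o),4))
P=np.vstack([pts(g,masks_of(c,'lamp')[0]['mask']) for c,g in G.items()])
t=P[(abs(P[:,2]-.04)<.004)];rect=cv2.minAreaRect((t[:,:2]*1000).astype(np.float32));print('lamp rect mm',rect,cv2.boxPoints(rect))
bb=P[P[:,2]>.088];print('bulb',bb.mean(0))
s=read_state();m=R.from_rotvec(s['tool_rot']).as_matrix();print('tool y yaw',np.degrees(np.arctan2(m[1,1],m[0,1])),m[:,2])
E
```

```text
top dot [339.8 239. ] 39 [ 0.4324 -0.1814  0.0429]
top blue [128.6 218. ] 135 [0.4924 0.326  0.0653]
top green [207.2 208.5] 121 [0.5113 0.1365 0.0649]
top red [167.9 213.2] 125 [0.5023 0.2315 0.0655]
scene dot [186.  146.3] 36 [ 0.4191 -0.2039  0.0403]
scene blue [415.9 195.3] 165 [0.4948 0.3255 0.0665]
scene green [325.  190.1] 135 [0.5121 0.1349 0.0661]
scene red [370.1 192.2] 132 [0.5028 0.2296 0.0669]
tri dot [ 0.433  -0.1869  0.057 ]
tri blue [0.4927 0.3267 0.0634]
tri green [0.5115 0.1355 0.0652]
tri red [0.5019 0.2306 0.0657]
lamp rect mm ((520.5394287109375, -201.927490234375), (118.64561462402344, 208.87106323242188), 75.02313995361328) [[ 404.32083 -232.24596]
 [ 606.09656 -286.22427]
 [ 636.75806 -171.60902]
 [ 434.9823  -117.63071]]
bulb [ 0.57393398 -0.21585307  0.09245292]
tool y yaw 70.07397295675993 [ 9.73991503e-06 -1.72734286e-05 -1.00000000e+00]
```

```bash
python3 -m handwheel '[[[0.016,-0.045,0,0,0],[0.032,-0.09,0,1,1],[0.048,-0.135,0,2,1],[0.064,-0.18,0,3,1],[0.08,-0.225,0,4,1],[0.096,-0.27,0,5,1],[0.112,-0.315,0,5,1],[0.128,-0.36,0,5,1],[0.144,-0.405,0,5,1],[0.16,-0.45,0,5,1],[0.176,-0.495,0,5,1],[0.192,-0.54,0,5,1]]]' 30
python3 -m handwheel '[[[0.016,-0.045,-0.01,0,1],[0.032,-0.09,-0.02,0,1],[0.04,-0.135,-0.03,0,1],[0.04,-0.165,-0.04,0,1],[0.04,-0.183,-0.04,0,1],[0.04,-0.183,-0.04,0,1],[0.04,-0.183,-0.04,0,1]]]'
cat > w.py <<'E'
from h import *
import sys
g=cam('wrist');s=read_state()
im=g['image'].copy()
Mi=np.linalg.inv(g['M'])
def proj(p):
    c=Mi@np.append(p,1);return (g['cx']+g['fx']*c[0]/-c[2],g['cy']+g['fy']*c[1]/c[2])
tip=s['eef_pos']+R.from_rotvec(s['tool_rot']).as_matrix()@[0,0,.008]
print('tip',tip,'px',proj(tip),'wf',s['wrist_force'],'w',s['width'],s['clock'])
print('calib',g['fx'],g['cx'],g['cy'],[k for k in g])
for q in sys.argv[2:]:
    for m in masks_of('wrist',q)[:2]:
        p=pts(g,m['mask']);print(q,round(m['conf'],2),np.round(m['box']),np.round(np.median(p,0),4),np.round(np.percentile(p,[3,97],0),4).tolist())
save(g,sys.argv[1]); np.savez('g_'+sys.argv[1][:-4],**{k:v for k,v in g.items()})
E
python3 w.py wr1.png rocker_dot rocker lamp
```

```text
clock: 3.0
eef_pos: [0.3883, -0.0015, 0.2397]
tool_rot: [0.409, 3.113, -0.0]
wrist_force: [0.4, 1.1, -0.1]
width: -0.0003
clock: 3.7
eef_pos: [0.428, -0.1823, 0.1994]
tool_rot: [0.409, 3.115, 0.001]
wrist_force: [-0.0, -0.1, -0.0]
width: 0.0001
tip [ 0.42805307 -0.1818022   0.1914639 ] px (np.float64(257.35735447513235), np.float64(243.4076419099238)) wf [ 0.061918    0.04563933 -0.3621187 ] w 5.5780888571545565e-05 3.75
calib 270.6630340063329 255.47501178387824 191.66290516025757 ['image', 'z_map', 'fx', 'fy', 'cx', 'cy', 'T_tool_cam', 'M']
rocker_dot 0.69 [260. 213.  30.  46.] [ 0.4567 -0.1866  0.0536] [[0.4347, -0.2035, 0.0492], [0.484, -0.1702, 0.0613]]
rocker 0.76 [257. 213.  30.  45.] [ 0.4576 -0.1862  0.0533] [[0.4346, -0.2038, 0.0492], [0.4851, -0.1703, 0.0613]]
lamp 0.59 [259. 246. 105. 167.] [ 0.4581 -0.1838  0.04  ] [[0.411, -0.2517, 0.026], [0.5516, -0.1321, 0.0911]]
```

View pics/wr1.png

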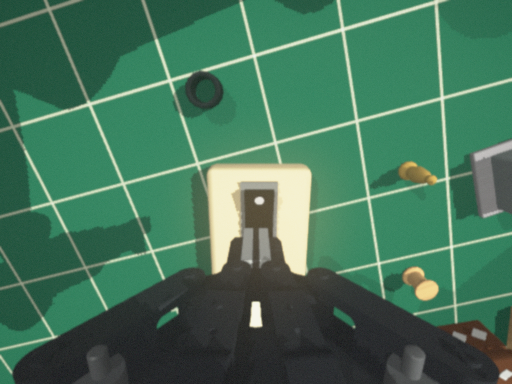

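The wrist view shows the lamp aligned with the tool, with the white dot at about (259,200) and the shut fingertips just below it. I'll locate the dot from this closer view.

```bash
python3 - <<'E'
from h import *
g=dict(np.load('g_wr1.npz'));im=g['image'].astype(int)
w=np.zeros(im.shape[:2],bool);w[193:209,249:269]=1;m=w&(im.min(2)>140)
print(m.sum(),np.argwhere(m).mean(0),np.median(pts(g,m),0))
P=pts(g);rk=np.zeros(w.shape,bool);rk[186:230,244:275]=1
p=pts(g,rk&(im.max(2)<90));a=np.radians(-15);ax=np.array([np.cos(a),np.sin(a)])
d=p[:,:2]@ax;lat=p[:,:2]@[-ax[1],ax[0]]
for lo in np.arange(d.min(),d.max(),.005):
    k=(d>=lo)&(d<lo+.005)
    if k.any(): print(round(lo,4),k.sum(),np.round(np.median(p[k],0),4),'lat',lat[k].min().round(4),lat[k].max().round(4))
s=read_state();M=R.from_rotvec(s['tool_rot']).as_matrix();print('y yaw',np.degrees(np.arctan2(M[1,1],M[0,1])))
print('tip-axis coords',s['eef_pos'][:2]@ax,s['eef_pos'][:2]@[-ax[1],ax[0]])
E
```

```text
59 [200.33898305 258.93220339] [ 0.44680808 -0.18411692  0.05857775]
0.4483 4 [ 0.4162 -0.1801  0.1965] lat -0.0668 -0.0656
0.4683 103 [ 0.4378 -0.1838  0.0599] lat -0.0769 -0.0482
0.4733 36 [ 0.4415 -0.1915  0.0593] lat -0.077 -0.0492
0.4783 30 [ 0.4469 -0.1932  0.0571] lat -0.0771 -0.049
0.4833 25 [ 0.4526 -0.1914  0.0551] lat -0.0762 -0.0489
0.4883 53 [ 0.4576 -0.1895  0.0533] lat -0.0763 -0.0487
0.4933 60 [ 0.4619 -0.1917  0.0511] lat -0.0765 -0.0484
0.4983 83 [ 0.4671 -0.1919  0.05  ] lat -0.0766 -0.0483
0.5033 98 [ 0.4723 -0.192   0.05  ] lat -0.0766 -0.0482
0.5083 94 [ 0.4772 -0.1942  0.0501] lat -0.0766 -0.0481
0.5133 14 [ 0.4834 -0.1821  0.05  ] lat -0.0664 -0.0481
y yaw 75.14913681920852
tip-axis coords 0.46055751487745017 -0.06456616313095255
```

```bash
python3 -m handwheel '[[[0.0175,-0.002,0,0,1],[0.0175,-0.002,-0.04,0,1],[0.0175,-0.002,-0.08,0,1],[0.0175,-0.002,-0.11,0,1],[0.0175,-0.002,-0.12,0,1],[0.0175,-0.002,-0.12,0,1]]]'
python3 -m handwheel '[[[0,0,-0.004,0,1],[0,0,-0.008,0,1],[0,0,-0.011,0,1],[0,0,-0.014,0,1],[0,0,-0.016,0,1],[0,0,-0.018,0,1],[0,0,-0.018,0,1]]]'
```

```text
clock: 4.5
eef_pos: [0.4448, -0.1834, 0.0784]
tool_rot: [-0.407, -3.113, -0.002]
wrist_force: [0.3, -0.7, 0.2]
width: 0.0
clock: 5.2
eef_pos: [0.4456, -0.1846, 0.0612]
tool_rot: [0.408, 3.115, -0.0]
wrist_force: [-0.1, -0.5, -0.8]
width: 0.0
```

```bash
python3 -m handwheel '[[[0,0,-0.001,0,1],[0,0,-0.002,0,1],[0,0,-0.003,0,1]]]'
python3 -m handwheel '[[[0,0,-0.001,0,1],[0,0,-0.001,0,1]]]'
python3 -m handwheel '[[[0,0,-0.001,0,1],[0,0,-0.001,0,1]]]'
```

```text
clock: 5.5
eef_pos: [0.4455, -0.1845, 0.0583]
tool_rot: [0.408, 3.115, -0.0]
wrist_force: [-1.4, -0.7, 2.1]
width: 0.0002
clock: 5.7
eef_pos: [0.4455, -0.1845, 0.0579]
tool_rot: [-0.408, -3.115, -0.0]
wrist_force: [-4.1, 1.5, 8.1]
width: 0.0002
clock: 5.9
eef_pos: [0.4456, -0.1846, 0.0577]
tool_rot: [-0.407, -3.114, -0.0]
wrist_force: [-7.3, 3.4, 17.2]
width: -0.0003
```

The force climbed steeply (8, then 17 N) with the tip level at 0.050, so the rocker is at its stop. I'll lift straight up and check.

```bash
python3 -m handwheel '[[[0,0,0.005,0,1],[0,0,0.03,0,1],[0,0,0.08,0,1],[-0.02,0,0.12,0,1],[-0.04,0,0.12,0,1],[-0.04,0,0.12,0,1]]]'
cat > lampchk.py <<'E'
from h import *
g=dict(np.load('g_wr2.npz'));im=g['image'].astype(int)
a=np.radians(-15);ax=np.array([np.cos(a),np.sin(a)]);P=pts(g,im.max(2)<90)
d=P[:,:2]@ax;lat=P[:,:2]@[-ax[1],ax[0]]
for lo in np.arange(.463,.535,.005):
    k=(d>=lo)&(d<lo+.005)&(abs(lat+.0625)<.013)&(P[:,2]<.08)&(P[:,2]>.03)
    if k.any(): print(round(lo,4),k.sum(),np.round(np.median(P[k],0),4))
for c in ['top','scene']:
    h=cam(c);Q=pts(h,masks_of(c,'lamp')[0]['mask']);t=Q[(abs(Q[:,2]-.04)<.004)];print(c,cv2.minAreaRect((t[:,:2]*1000).astype(np.float32)),Q[Q[:,2]>.088].mean(0))
    save(h,c+'2.png')
E
python3 w.py wr2.png rocker_dot; python3 lampchk.py
```

```text
clock: 6.5
eef_pos: [0.405, -0.1847, 0.1772]
tool_rot: [0.409, 3.113, -0.002]
wrist_force: [-0.1, -0.3, -0.7]
width: 0.0001
tip [ 0.40527049 -0.18435272  0.16819359] px (np.float64(257.2017146881065), np.float64(242.92804394464284)) wf [ 0.42471627 -0.06983546 -0.44489325] w 0.0001749717934607994 6.55
calib 270.6630340063329 255.47501178387824 191.66290516025757 ['image', 'z_map', 'fx', 'fy', 'cx', 'cy', 'T_tool_cam', 'M']
rocker_dot 0.76 [267. 225.  32.  24.] [ 0.445  -0.1809  0.05  ] [[0.434, -0.1974, 0.0476], [0.4626, -0.1686, 0.0512]]
rocker_dot 0.6 [211. 109.  37.  43.] [ 0.3208 -0.2147  0.0294] [[0.3046, -0.2287, 0.0043], [0.3379, -0.1942, 0.0311]]
0.463 1 [ 0.4337 -0.1883  0.0511]
0.468 36 [ 0.4365 -0.1894  0.0499]
0.473 18 [ 0.4407 -0.1913  0.05  ]
0.478 22 [ 0.4458 -0.195   0.0502]
0.483 12 [ 0.4549 -0.179   0.0498]
0.488 20 [ 0.4595 -0.1808  0.0503]
0.493 1 [ 0.4615 -0.1835  0.05  ]
top ((518.621826171875, -201.5930938720703), (118.02224731445312, 206.44174194335938), 75.2572021484375) [ 0.56141293 -0.2095049   0.10655776]
scene ((519.4375610351562, -202.29208374023438), (119.0437240600586, 208.11517333984375), 75.01033782958984) [ 0.57381483 -0.21598611  0.09245847]
```

View pics/wr2.png

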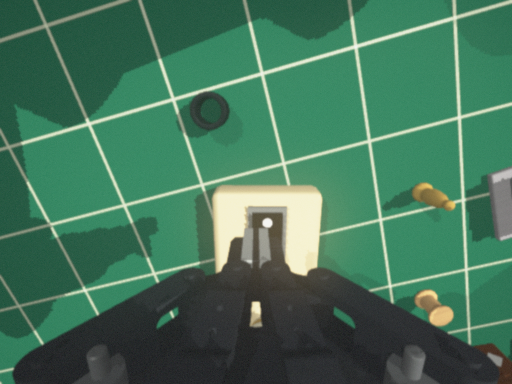

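The rocker's dotted half (dot at about (267,223)) is now level at 0.050 m, so it is fully on, and the lamp hasn't moved. Next is the blue key.

```bash
python3 -m handwheel '[[[0.008,0.046,0.01,0,1],[0.016,0.092,0.01,0,1],[0.024,0.138,0.01,0,1],[0.032,0.184,0.01,0,1],[0.04,0.23,0.01,0,1],[0.048,0.276,0.01,0,1],[0.056,0.322,0.01,0,1],[0.064,0.368,0.01,0,1],[0.064,0.414,0.01,0,1],[0.056,0.46,0,0,1],[0.054,0.511,0,0,1],[0.054,0.511,0,0,1]]]'
python3 -m handwheel '[[[0,0,0,0,1],[0,0,0,0,1]]]'
python3 w.py wr3.png blue_top key_blue red_top
```

```text
clock: 8.0
eef_pos: [0.4578, 0.3317, 0.1749]
tool_rot: [-0.398, -3.114, -0.002]
wrist_force: [0.0, -1.2, 0.1]
width: -0.0002
clock: 8.2
eef_pos: [0.4595, 0.3259, 0.1757]
tool_rot: [-0.409, -3.114, 0.001]
wrist_force: [0.3, -0.5, -1.0]
width: 0.0001
tip [0.45973529 0.325537   0.16795486] px (np.float64(256.07956132461555), np.float64(244.03694587691191)) wf [0.55017582 0.83992131 0.28065775] w -0.0001987622699593068 8.25
calib 270.6630340063329 255.47501178387824 191.66290516025757 ['image', 'z_map', 'fx', 'fy', 'cx', 'cy', 'T_tool_cam', 'M']
blue_top 0.65 [270. 222.  34.  33.] [0.4883 0.3287 0.0656] [[0.4774, 0.3133, 0.059], [0.505, 0.34, 0.0669]]
key_blue 0.93 [264. 220.  34.  32.] [0.4882 0.3291 0.0656] [[0.4774, 0.3141, 0.0601], [0.5033, 0.3403, 0.0669]]
red_top 0.97 [178. 252.  36.  33.] [0.4998 0.2331 0.0658] [[0.4872, 0.2185, 0.0572], [0.5146, 0.2461, 0.0671]]
```

View pics/wr3.png

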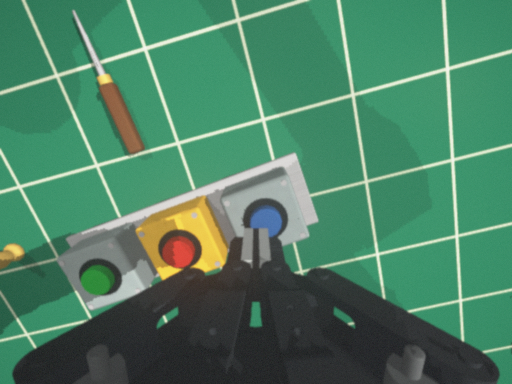

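The wrist view shows blue at about (266,219), red at (178,251) and green at (98,280). The shut fingers sit just short of blue and well clear of red. Pressing blue.

```bash
python3 -m handwheel '[[[0.0325,0.001,0,0,1],[0.0325,0.001,-0.04,0,1],[0.0325,0.001,-0.08,0,1],[0.0325,0.001,-0.095,0,1],[0.0325,0.001,-0.095,0,1]]]'
python3 -m handwheel '[[[0,0,-0.003,0,1],[0,0,-0.006,0,1],[0,0,-0.008,0,1],[0,0,-0.01,0,1],[0,0,-0.012,0,1],[0,0,-0.013,0,1],[0,0,-0.013,0,1]]]'
python3 -m handwheel '[[[0,0,-0.001,0,1],[0,0,-0.001,0,1]]]'
python3 -m handwheel '[[[0,0,-0.001,0,1],[0,0,-0.001,0,1]]]'
```

```text
clock: 8.9
eef_pos: [0.4902, 0.3262, 0.0788]
tool_rot: [-0.409, -3.11, 0.004]
wrist_force: [-1.1, -0.3, 0.6]
width: -0.0003
clock: 9.6
eef_pos: [0.4928, 0.3279, 0.0689]
tool_rot: [0.408, 3.113, 0.002]
wrist_force: [1.9, 1.0, 1.7]
width: -0.0002
clock: 9.8
eef_pos: [0.4923, 0.3277, 0.0675]
tool_rot: [0.408, 3.114, 0.001]
wrist_force: [1.9, 0.4, 3.2]
width: -0.0001
clock: 10.0
eef_pos: [0.492, 0.3276, 0.0662]
tool_rot: [0.408, 3.115, 0.0]
wrist_force: [2.5, 1.4, 2.7]
width: -0.0002
```

```bash
python3 -m handwheel '[[[0,0,-0.001,0,1],[0,0,-0.001,0,1]]]'
python3 -m handwheel '[[[0,0,-0.001,0,1],[0,0,-0.001,0,1]]]'
```

```text
clock: 10.2
eef_pos: [0.4921, 0.3276, 0.066]
tool_rot: [-0.408, -3.115, 0.0]
wrist_force: [-0.3, 0.9, 7.5]
width: 0.0003
clock: 10.4
eef_pos: [0.4921, 0.3276, 0.0659]
tool_rot: [-0.408, -3.115, 0.001]
wrist_force: [-4.0, -1.9, 13.6]
width: 0.0002
```

Blue is at its stop (13.6 N, tip at 0.058). I'll lift, move high over to short of green, and check both keys.

```bash
python3 -m handwheel '[[[0,0,0.005,0,1],[0,0,0.04,0,1],[0,0,0.09,0,1],[-0.02,-0.03,0.11,0,1],[-0.03,-0.075,0.11,0,1],[-0.03,-0.12,0.11,0,1],[-0.03,-0.165,0.11,0,1],[-0.03,-0.191,0.11,0,1],[-0.03,-0.191,0.11,0,1],[-0.03,-0.191,0.11,0,1]]]'
python3 w.py wr4.png blue_top green_top red_top
```

```text
clock: 11.4
eef_pos: [0.4612, 0.1365, 0.1736]
tool_rot: [-0.41, -3.113, -0.0]
wrist_force: [-0.1, -0.6, -0.8]
width: -0.0001
tip [0.4612949  0.13705332 0.16567958] px (np.float64(257.55392957008854), np.float64(243.44667469005364)) wf [ 0.41117011  0.6014785  -0.79032402] w -2.84694360151585e-06 11.45
calib 270.6630340063329 255.47501178387824 191.66290516025757 ['image', 'z_map', 'fx', 'fy', 'cx', 'cy', 'T_tool_cam', 'M']
blue_top 0.67 [459. 172.  37.  38.] [0.4917 0.325  0.0578] [[0.4777, 0.3115, 0.0553], [0.5066, 0.3392, 0.0592]]
green_top 0.5 [272. 233.  25.  15.] [0.5025 0.1427 0.0648] [[0.4962, 0.1341, 0.058], [0.5114, 0.1494, 0.0662]]
green_top 0.47 [360. 207.  36.  33.] [0.4999 0.2296 0.0658] [[0.4871, 0.2162, 0.056], [0.5153, 0.2442, 0.0671]]
red_top 0.65 [360. 206.  35.  35.] [0.4996 0.2294 0.0658] [[0.487, 0.2161, 0.0559], [0.5152, 0.2437, 0.0671]]
```

View pics/wr4.png

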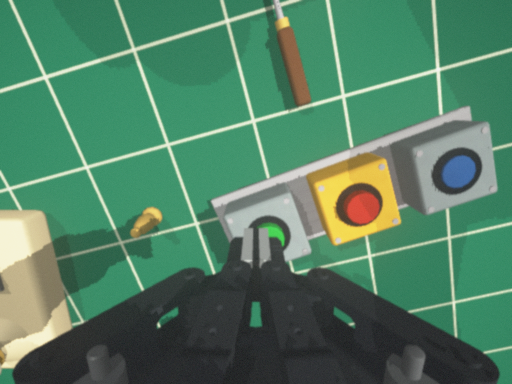

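Blue (459,172) is at 0.0578 m, fully in. Red (360,206) is still out at 0.0658 m. Green is partly behind the fingers at (272,233). Pressing green.

```bash
python3 -m handwheel '[[[0.048,-0.001,0,0,1],[0.048,-0.001,-0.04,0,1],[0.048,-0.001,-0.08,0,1],[0.048,-0.001,-0.094,0,1],[0.048,-0.001,-0.094,0,1]]]'
python3 -m handwheel '[[[0,0,-0.003,0,1],[0,0,-0.006,0,1],[0,0,-0.008,0,1],[0,0,-0.01,0,1],[0,0,-0.012,0,1],[0,0,-0.014,0,1],[0,0,-0.014,0,1]]]'
python3 -m handwheel '[[[0,0,-0.001,0,1],[0,0,-0.001,0,1]]]'
python3 -m handwheel '[[[0,0,-0.001,0,1],[0,0,-0.001,0,1]]]'
```

```text
clock: 12.1
eef_pos: [0.5077, 0.1361, 0.0779]
tool_rot: [-0.406, -3.109, 0.001]
wrist_force: [-0.0, 0.7, -0.1]
width: 0.0001
clock: 12.8
eef_pos: [0.5107, 0.1355, 0.0666]
tool_rot: [0.408, 3.113, 0.0]
wrist_force: [1.6, 0.3, 2.2]
width: 0.0001
clock: 13.0
eef_pos: [0.5107, 0.1356, 0.066]
tool_rot: [0.408, 3.114, 0.0]
wrist_force: [-0.0, -0.4, 6.1]
width: 0.0004
clock: 13.2
eef_pos: [0.5108, 0.1356, 0.066]
tool_rot: [0.408, 3.114, 0.0]
wrist_force: [-2.1, -0.7, 13.0]
width: -0.0
```

Green is at its stop too (13 N). I'll lift, back off towards the robot, and check everything.

```bash
python3 -m handwheel '[[[0,0,0.005,0,1],[0,0,0.04,0,1],[0,0,0.09,0,1],[-0.03,0,0.13,0,1],[-0.07,0,0.16,0,1],[-0.11,0,0.17,0,1],[-0.13,0,0.17,0,1],[-0.13,0,0.17,0,1]]]'
python3 w.py wr5.png blue_top green_top red_top
python3 - <<'E'
from h import *
for c in ['top','scene']:
    g=cam(c);save(g,c+'3.png')
    for q in ['lamp','rocker_dot','blue_top','green_top','red_top','imame','spool','loupe','reamer']:
        for m in masks_of(c,q)[:1]:
            p=pts(g,m['mask']);print(c,q,round(m['conf'],2),np.round(m['box']),np.round(np.median(p,0),4))
    q=pts(g,masks_of(c,'lamp')[0]['mask']);t=q[abs(q[:,2]-.04)<.004];print(cv2.minAreaRect((t[:,:2]*1000).astype(np.float32)))
a=cv2.imread('pics/wr5.png');b=cv2.imread('pics/scene3.png')
cv2.imwrite('pics/fin.png',cv2.resize(np.hstack([a,b]),(800,300)))
E
```

```text
clock: 14.0
eef_pos: [0.3779, 0.1357, 0.2339]
tool_rot: [-0.407, -3.114, 0.0]
wrist_force: [1.5, 0.1, 0.3]
width: 0.0005
tip [0.37920102 0.13557179 0.22585714] px (np.float64(256.87947656934926), np.float64(245.4138197194547)) wf [ 0.314552   -0.10695893  1.01168475] w -0.00010721637168293524 14.05
calib 270.6630340063329 255.47501178387824 191.66290516025757 ['image', 'z_map', 'fx', 'fy', 'cx', 'cy', 'T_tool_cam', 'M']
blue_top 0.62 [430. 226.  23.  26.] [0.4916 0.3254 0.0578] [[0.4786, 0.3125, 0.0563], [0.5047, 0.3388, 0.0592]]
red_top 0.65 [353. 250.  25.  26.] [0.4986 0.2303 0.0657] [[0.4869, 0.2169, 0.0583], [0.5149, 0.2437, 0.067]]
red_top 0.35 [186. 256.  24.  25.] [0.4707 0.0061 0.0282] [[0.4646, -0.004, 0.0028], [0.4814, 0.0123, 0.0535]]
top lamp 0.92 [344. 205.  63.  96.] [ 0.5148 -0.1964  0.0399]
top rocker_dot 0.65 [344. 225.  18.  24.] [ 0.4661 -0.1875  0.0516]
top blue_top 0.63 [130. 218.  20.  14.] [0.4912 0.3272 0.0571]
top green_top 0.42 [343. 106.  43.  44.] [ 0.7886 -0.2122  0.0186]
top red_top 0.6 [169. 214.   9.  15.] [0.502  0.2313 0.0655]
top imame 0.54 [263. 224.   8.  10.] [0.4718 0.0022 0.0295]
top loupe 0.6 [353. 286.  14.  14.] [ 0.3204 -0.2169  0.0275]
((518.1137084960938, -201.1167449951172), (117.97760009765625, 208.2676544189453), 74.8845443725586)
scene lamp 0.97 [172. 188.  90.  93.] [ 0.5511 -0.1942  0.0413]
scene rocker_dot 0.79 [185. 156.  26.  20.] [ 0.4655 -0.1884  0.0525]
scene green_top 0.68 [328. 194.  16.  10.] [0.5129 0.1357 0.0589]
scene red_top 0.56 [372. 193.  12.  13.] [0.5061 0.2293 0.0667]
scene spool 0.8 [250. 239.   9.  18.] [ 0.6358 -0.0059  0.0342]
scene loupe 0.76 [196. 121.  15.  21.] [ 0.3286 -0.2115  0.0215]
scene reamer 0.66 [356. 150.  13.  42.] [0.3506 0.201  0.0151]
((519.4229125976562, -202.2298126220703), (118.66622161865234, 208.703369140625), 75.0465316772461)
```

View pics/fin.png

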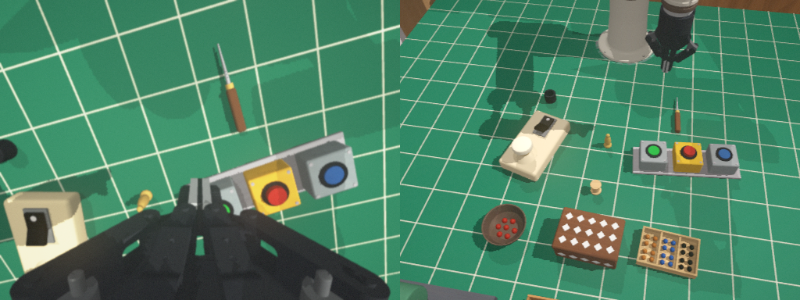

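The wrist view (left half) shows blue low, red out and green partly behind the fingers. In the scene view (right half) nothing has moved. One last numeric check, then I'll hand in.

```bash
python3 - <<'E'
from h import *
ax=np.array([np.cos(np.radians(-15)),np.sin(np.radians(-15))]);H={}
for c in ['top','scene']:
    g=cam(c);P=pts(g)
    for n,x,y in [('blue',.492,.326),('red',.501,.2305),('green',.511,.1357)]:
        H[c,n]=np.median(P[(np.hypot(P[:,0]-x,P[:,1]-y)<.010)&(P[:,2]>.05)&(P[:,2]<.075),2])
    d=P[:,:2]@ax;l=P[:,:2]@[-ax[1],ax[0]]
    for n,a in [('dothalf_outer',.473),('dothalf_inner',.490),('other_outer',.520)]:
        H[c,n]=np.median(P[(abs(d-a)<.005)&(abs(l+.0625)<.01),2])
for k,v in H.items(): print(k,round(float(v),4))
ok=all(H[c,n]<.0597 for c in('top','scene') for n in('blue','green')) and all(H[c,'dothalf_outer']<.052 and H[c,'red']>.0645 for c in('top','scene'))
print(ok)
if ok: print(sign_off())
E
```

```text
('top', 'blue') 0.0575
('top', 'red') 0.0655
('top', 'green') 0.0572
('top', 'dothalf_outer') 0.0492
('top', 'dothalf_inner') 0.0495
('top', 'other_outer') 0.0582
('scene', 'blue') 0.0591
('scene', 'red') 0.067
('scene', 'green') 0.059
('scene', 'dothalf_outer') 0.0508
('scene', 'dothalf_inner') 0.0507
('scene', 'other_outer') 0.06
True
the job is handed in; nothing more can be done
None
```

The bench is started up: I pressed the lamp rocker, then the blue key, then the green key, each down to its stop, and handed the job in at about 14 s.

**Force at the stops:** the presses peaked at about 17 N on the rocker, 14 N on blue and 13 N on green.

**Final heights** (top and scene cameras; they differ by about 1.5 mm, within calibration error):

| Part | Top camera (mm) | Scene camera (mm) | Expected (mm) |
|---|---|---|---|
| Rocker, dotted half | 49 | 51 | 50 (fully on) |
| Blue key | 57.5 | 59 | 58 (fully in) |
| Green key | 57 | 59 | 58 (fully in) |
| Red key | 65.5 | 67 | 66 (out) |

**Other things:** The lamp stayed within about 2 mm of its first measured place, which is measurement scatter. The bystanders showed no shift in the pictures. The arm ended clear of everything.

**Checks that failed or disagreed:**
- In the top camera's last picture the network mistook something in the back row for the green key.
- In the last wrist picture it did not find green, which the fingers partly hid. I measured green's height by its known position instead.

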